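# Hang the socket by its snap hook on the reaction-arm eye

## Robot

A 7-joint arm with a two-finger parallel gripper is mounted at the origin on the work surface. World frame = base frame: x ahead of the robot, y to its left, z up, the work surface at z = 0. Lengths are in m, angles in rad, forces in N, time in s.
With the tool pointing down it reaches from about 0.425 to 0.975 m from the base axis. Payload 16.7 kg.
Tool frame: the origin (TCP) lies where the fingers leave the gripper's body, on its centre line; the fingertips stand 73 mm ahead of it and the grasp point (between the pads) lies 54 mm ahead of it; z points along the fingers, y is the line along which they close (so a half turn about z gives the same grasp; the last joint's range is limited). The gripper opens to 85 mm and grips with 20 to 120 N. Pads are 22 mm wide; open, the fingers measure 114 mm over their backs; the gripper's body (76 mm by 85 mm) begins 54 mm behind the grasp point. The pads swing forward as they close: fully open they stand 13 mm farther back than shut.
Start: joints at [-0.149, 0.426, 0.074, 1.606, -0.034, 1.111, -0.067], TCP at [0.675, -0, 0.304] pointing down, gripper open.
Joint ranges: [-2.85, 2.85], [-0.5, 2.14], [-1.23, 1.37], [0.21, 2.46], [-1.02, 4.16], [0.16, 2.05], [-2.73, 2.73]. Speed limits (rad/s): [1.89, 1.89, 2.39, 2.39, 3.01, 3.01, 3.01].

## Interface

Orientations are given as a rotation vector (axis times angle).
In Python, from cell import arm, cams gives the robot as it stands. Calls block until the motion is done:
- arm.move_ptp(position, orientation): joint-space move of the TCP to a pose.
- arm.servo_line(position, rotation=None, rate=0.15): straight line of the TCP; rotation=None keeps the orientation; rate is the mean speed in m/s.
- arm.goto_joints(angles): joint-space move.
- arm.command_gripper(opening, strength=None): opening from 0.0 (shut) to 1.0 (fully open); strength is the grip in N (None keeps the last); returns when the fingers have stopped.
- arm.sleep(seconds).
- arm.ik(position, orientation): joint angles nearest the present ones, or None.
- arm.get_state(): the state.
- cams.capture(name): name is "scene" or "side" or "wrist"; returns the picture (480x640x3 uint8, blue, green, red); there is no depth.
- cams.camera_params(name): a dict with "camera_matrix" (3x3 intrinsics, pixels), "dist_coeffs" ([k1, k2, p1, p2, k3] as OpenCV has them; the pictures are not rectified), "world_to_cam" (4x4, takes a point from world to camera coordinates). Camera axes: x right, y up, looking along -z (the intrinsics and any distortion apply to the point x, -y, -z); pixel columns grow to the right and rows downward; lengths in m; the calibration is good to about 2 mm. A picture is of the moment at which its call begins: read the wrist's pose just before it. camera_params takes no time and is no camera call; for the wrist camera it gives the pose at the moment of the call.
A pose or a line that the arm cannot do raises arm.Unreachable and nothing moves.
- arm.close_job(): hands the job in; it is judged then, once.
The state is a dict: "time": time; "joint_positions": joint angles; "joint_velocities": joint speeds; "joint_torque": joint torques, N m; "eef_pos": TCP position; "tool_rot": TCP orientation; "force": force on the tool from outside, world axes, zero at the start; "torque": the same for the moment, N m; "gripper_width": opening from 0.0 (shut) to 1.0 (fully open); "finger_force": force on a finger pad.
Only numpy, scipy, OpenCV 4.12 (cv2) and the standard library are available. Lean on these libraries where they do the work, as an engineer would, in place of code of your own. Each camera call takes 0.05 s, during which the arm holds its last target. There are 200 camera calls.

## Task

Pick up the chrome socket by the orange grip tab of its snap hook and press the hook's red sprung gate gently, with no more than 15 N, against the steel eye on the yellow arm until the front bar of the eye is inside the hook, the hook's crown sits on the bar and the gate has sprung shut. Then prove it by tugging the hooked socket down with about 15 N, never loading hook and eye against each other with more than 30 N, and let go so that it hangs still from the eye. Leave the nut and the washer stacks where they are.

Things in the scene. Friction and masses are not known exactly. Their poses are not given: they have to be found in the camera images.
- hanger: Loose chrome socket, 50 mm diameter, 65 high, upright, 0.4 to 0.65 kg with the dark steel snap hook fixed in its top. Origin: centre of the socket's underside; z up, x to the hook's mouth. Hook flat in the x-z plane, 8 mm rod: bottom rod z = 80 mm, spine x = -16 (z 80 to 139), roof peaking at x = 0, nose at x = +16 hanging to z = 125; inside 24 wide (x -12 to 12).
- tab (a point): Centre of the orange grip tab on top of the hook: 170 mm above the hanger's origin, on its z axis; axes as the hanger's. The tab is 14 mm thick in y, 30 wide in x and 44 high (z = 148 to 192 mm of the hanger). Grip it from above, across its thickness.
- crown (a point): Underside of the peak of the hook's roof (crown), where the eye's bar finally bears: 141.6 mm above the hanger's origin, on its z axis. Axes as the hanger's.
- gate (a joint): Red sprung gate closing the mouth below the nose: 6 mm rod, hinge at x = +16, z = 84 mm of the hanger, top at z = 121; 0 = shut (upright), swings inward to a stop at 0.82 rad. Pushed on the bar 112 mm above the hanger's origin it starts at 2 N and is swung far enough (0.7) at 4 to 6; beyond, force climbs fast: stop at 7 to 8 N in all. Let the hook down: above it the bar is in and the gate shuts.
- stand: Grey vise fixed to the bench (68 mm in x, 190 in y, 100 high) holding a yellow torque reaction arm upright, 205 mm high, with a dark clamp collar near its top that carries the eye; all of it but the eye lies behind x = -30 mm. Origin: foot of the yellow arm, at bench level; z up; x points away from the eye's front, so hook the eye moving along +x.
- eye_mid (a point): On the stand (-110, 0, 175 mm; same axes): middle of where the eye's front bar can be. The bar, 10 mm round, level along y, 50 mm clear between side rods, 40 mm clear behind it, lies at this y but clamped anywhere within 30 mm in x and 4 mm in z from here: not measured, different each time, to be felt for (or seen). It does not slide under allowed forces.
- nut: Zinc-plated hex nut, 75 mm across flats, 38 mm high, lying loose on the bench, bystander. Origin: centre of its underside.
- washers_a: Stack of black washers, 92 mm diameter, 24 mm high, loose on the bench, bystander. Origin: centre of its underside.
- washers_b: Second stack of black washers, like the first, bystander. Origin: centre of its underside.

How it is judged:
On the way, in this order (a step that is already met when the one before it is completed fails the run):
1. The socket is lifted clear of the bench (height (world z) of hanger above 0.03 m and contact force between the fingers and hanger above 1 N), for 0.2 s.
2. The gate is pressed open by the eye (value of joint gate above 0.3 rad and contact force between hanger and stand above 0.7 N), for 0.1 s.
3. With the crown down on the eye's bar and the gate shut again, the hook is tugged down: 15 N or more between hook and eye (value of joint gate below 0.08 rad and z of crown in the frame of stand between 0.168 and 0.19 m and contact force between hanger and stand above 15 N), for 0.2 s.
At the end, for the whole second after the job is handed in: The socket hangs released and still (slower than 30 mm/s, within 0.25 rad of upright) from the eye: crown on the front bar (crown 168 to 190 mm above the bench, within 27 mm of the eye's middle), bar inside the hook and gate shut (below 0.08 rad), the eye carrying the weight (value of joint gate below 0.08 rad and z of crown in the frame of stand between 0.168 and 0.19 m and x of crown in the frame of stand between -0.155 and -0.065 m and y of crown in the frame of stand between -0.027 and 0.027 m and angle between hanger's own z axis and vertical below 0.25 rad and contact force between hanger and stand above 2 N and linear speed of hanger below 0.03 m/s); the robot touches nothing.
It fails at once if While the gate is pushed in (more than 0.15 rad), the hook and the eye or its stand are pressed together with more than 15 N (value of joint gate above 0.15 rad and contact force between hanger and stand above 15 N).
It fails at once if The hook and the eye or its stand are loaded against each other with more than 30 N (contact force between hanger and stand above 30 N).
It fails at once if The nut or a washer stack is moved by more than 15 mm (distance of any of nut, washers_a, washers_b from where it was at the start of the episode above 0.015 m).
It also fails if it takes over 70 s, if anything falls off the work surface, if the arm or the gripper's body presses on something with over 40 N, if the wrist force passes 120 N, or if a joint passes its speed limit or range.

## Working session

There is one attempt and no reset: what is moved stays moved. The work goes in short steps, each a Python script; the robot and the scene stay as the last script left them, time stands still between calls to the robot, and variables do not carry over. Pictures are saved under pics/ and viewed, at most 10 in all, crops included, and the job is handed in when it is done.

```bash
mkdir -p pics; ls; python3 - <<'E'
from cell import arm,cams
import cv2,numpy as np
for n in ("scene","side"):
    cv2.imwrite(f"pics/{n}0.png",cams.capture(n))
    p=cams.camera_params(n); print(n,p["camera_matrix"],p["dist_coeffs"],np.round(p["world_to_cam"],3))
s=arm.get_state(); print({k:np.round(v,3) for k,v in s.items()})
E
```

```text
pics
scene [[520.27408893   0.         315.06633164]
 [  0.         520.27408893 241.74910322]
 [  0.           0.           1.        ]] [-0.15682123  0.          0.          0.          0.        ] [[-0.094  0.995  0.016  0.056]
 [-0.76  -0.082  0.645  0.351]
 [ 0.644  0.048  0.764 -1.187]
 [ 0.     0.     0.     1.   ]]
side [[566.0861345    0.         321.59612678]
 [  0.         566.0861345  240.90435175]
 [  0.           0.           1.        ]] [-0.17312147  0.          0.          0.          0.        ] [[-0.934 -0.357 -0.025  0.512]
 [ 0.187 -0.545  0.818 -0.214]
 [-0.305  0.759  0.575 -0.842]
 [ 0.     0.     0.     1.   ]]
{'time': np.float64(0.1), 'joint_positions': array([-0.15 ,  0.427,  0.074,  1.607, -0.034,  1.111, -0.067]), 'joint_velocities': array([-0.002, -0.003,  0.001, -0.002,  0.   , -0.   , -0.002]), 'joint_torque': array([ 8.0000e-03, -9.5155e+01,  3.7720e+00, -4.6441e+01,  2.0000e-02,
        7.0000e-03,  0.0000e+00]), 'eef_pos': array([ 0.675, -0.   ,  0.303]), 'tool_rot': array([-2.221e+00, -2.221e+00,  1.000e-03]), 'force': array([ 0.014,  0.138, -0.013]), 'torque': array([ 0.042, -0.055, -0.025]), 'finger_force': np.float64(0.0), 'gripper_width': np.float64(1.004)}
```

View pics/scene0.png

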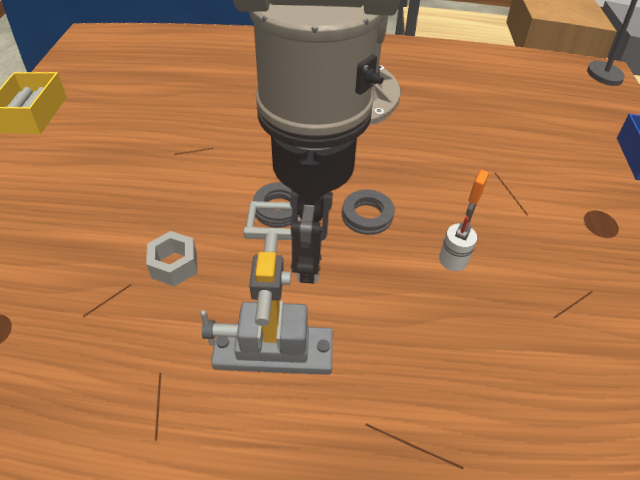

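View pics/side0.png

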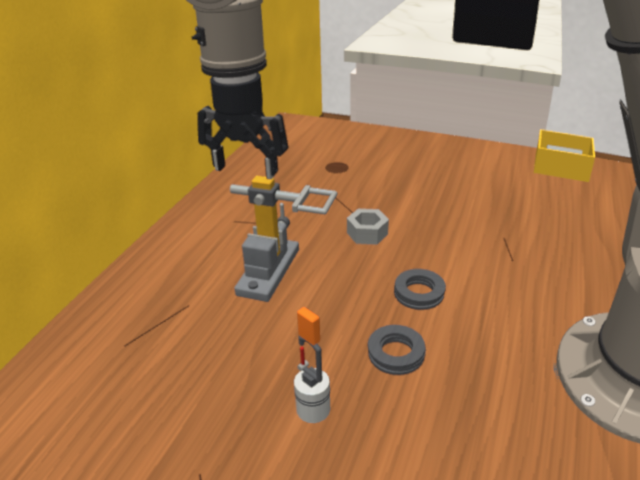

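The scene view shows the hanger's orange tab at (479,187), red gate at (465,222), and the eye with its front bar near (250..290,206), partly hidden by the gripper. The side view shows the tab at (309,325), gate at (303,356), and the eye diamond with its front bar at (327,210)-(335,193). Next: triangulate.

```bash
cat > h.py <<'E'
import cv2,numpy as np
from cell import arm,cams
def par(n):
    p=cams.camera_params(n); return np.array(p["camera_matrix"]),np.array(p["dist_coeffs"]),np.array(p["world_to_cam"])
def ray(p,uv):
    K,d,T=p; x,y=cv2.undistortPoints(np.array([[uv]],float),K,d)[0,0]
    R=T[:3,:3]; v=R.T@np.array([x,-y,-1]); return -R.T@T[:3,3],v/np.linalg.norm(v)
def onz(p,uv,z):
    c,v=ray(p,uv); return c+v*(z-c[2])/v[2]
def tri(*pu):
    A=np.zeros((3,3));b=np.zeros(3);rs=[ray(p,u) for p,u in pu]
    for c,v in rs:
        M=np.eye(3)-np.outer(v,v);A+=M;b+=M@c
    X=np.linalg.solve(A,b); return X,[np.linalg.norm((np.eye(3)-np.outer(v,v))@(X-c)) for c,v in rs]
def proj(p,X):
    K,d,T=p; q=T[:3,:3]@X+T[:3,3]; return cv2.projectPoints(np.array([[q[0],-q[1],-q[2]]]),np.zeros(3),np.zeros(3),K,d)[0][0,0]
def blobs(img,lo,hi,amin=8):
    m=cv2.inRange(cv2.cvtColor(img,cv2.COLOR_BGR2HSV),lo,hi)
    n,l,s,c=cv2.connectedComponentsWithStats(m)
    return m,[(s[i][:5].tolist(),np.round(c[i],1).tolist()) for i in range(1,n) if s[i][4]>=amin]
OR=((6,215,120),(14,255,255)); RED=((0,150,60),(4,255,255)); YEL=((18,150,90),(28,255,255))
E
python3 - <<'E'
from h import *
roi={"scene":(430,550,150,280),"side":(250,350,290,430)}
for n in roi:
    im=cv2.imread(f"pics/{n}0.png"); x0,x1,y0,y1=roi[n]
    for nm,c in (("or",OR),("red",RED),("red2",((174,150,60),(180,255,255)))):
        m,b=blobs(im[y0:y1,x0:x1],*c,amin=5)
        print(n,nm,[(s,(round(c[0]+x0,1),round(c[1]+y0,1))) for s,c in b][:6])
a=cv2.imread("pics/scene0.png"); b=cv2.imread("pics/side0.png")
t=[cv2.resize(a[190:330,215:315],(400,560),interpolation=3),cv2.resize(b[170:310,230:330+20],(480,560),interpolation=3)]
cv2.imwrite("pics/crop1.png",cv2.resize(np.hstack(t),None,fx=.9,fy=.9))
t=[cv2.resize(a[160:280,430:510],(400,600),interpolation=3),cv2.resize(b[305:425,280:340],(300,600),interpolation=3)]
cv2.imwrite("pics/crop2.png",np.hstack(t))
E
```

```text
scene or []
scene red [([31, 66, 8, 17, 49], (464.6, 223.8))]
scene red2 []
side or [([50, 38, 7, 7, 19], (303.3, 330.9))]
side red [([51, 57, 3, 17, 43], (302.0, 354.7))]
side red2 []
```

View pics/crop1.png

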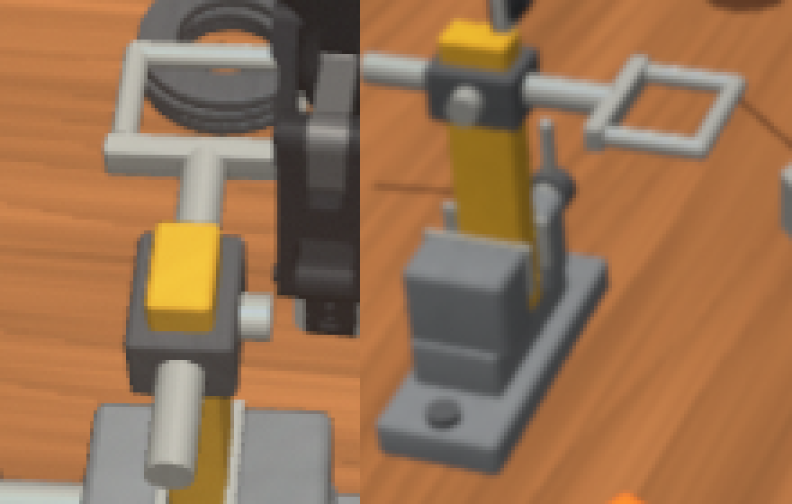

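View pics/crop2.png

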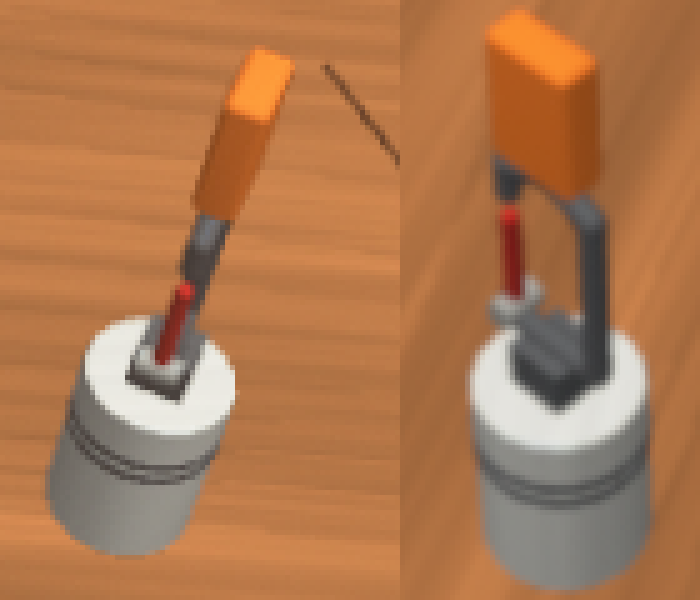

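Crop 1 shows the eye: front bar's left corner at scene px (253.3,205.3), its ends in the side view at (335.6,192.8) and (324.4,211.1); yellow arm top at scene (266.7,261.7) / side (263.3,178.3). Crop 2 shows the tab's top face at scene (482.2,176.4) / side (308,314.4), and the gate top at scene (467,217.6) / side (302,347.6), with the mouth facing the scene camera.

```bash
python3 - <<'E'
from h import *
np.set_printoptions(precision=4,suppress=True)
S,D=par("scene"),par("side")
for n,a,b,z in (("tabtop",(482.2,176.4),(308,314.4),.192),("gatetop",(467,217.6),(302,347.6),.121),("eyeL",(253.3,205.3),(335.6,192.8),.175),("yel",(266.7,261.7),(263.3,178.3),.205)):
    X,e=tri((S,a),(D,b)); print(n,X,np.round(e,4),onz(S,a,z),onz(D,b,z))
print("socket top",onz(S,(462,234.6),.065))
L,R=onz(D,(335.6,192.8),.175),onz(D,(324.4,211.1),.175); print("eye bar side",L,R,np.linalg.norm(L-R),np.degrees(np.arctan2(*(R-L)[[1,0]])))
# tab long axis
f=lambda p:(p[0]/5+430,p[1]/5+160); g=lambda p:((p[0]-400)/5+280,p[1]/5+305)
for nm,P,q,bk,fr in (("scene",S,f,(275,57),(248,113)),("side",D,g,(582,73),(503,23))):
    B,F=onz(P,q(bk),.192),onz(P,q(fr),.192); print(nm,"tab back/front",B,F,np.linalg.norm(F-B),np.degrees(np.arctan2(*(F-B)[[1,0]])))
for n,uv in (("nut",(171,255)),("wa",(277,205)),("wb",(368,211))): print(n,onz(S,uv,.025))
E
```

```text
tabtop [0.4764 0.2243 0.189 ] [0.0001 0.0001] [0.4798 0.2231 0.192 ] [0.475  0.2272 0.192 ]
gatetop [0.491  0.2174 0.1178] [0.0001 0.0001] [0.4943 0.2164 0.121 ] [0.4896 0.2201 0.121 ]
eyeL [ 0.5541 -0.0914  0.1746] [0.0013 0.0013] [ 0.556  -0.0903  0.175 ] [ 0.5537 -0.0928  0.175 ]
yel [ 0.6713 -0.0528  0.2041] [0.0004 0.0004] [ 0.6724 -0.0523  0.205 ] [ 0.6704 -0.0519  0.205 ]
socket top [0.4785 0.2232 0.065 ]
eye bar side [ 0.5537 -0.0928  0.175 ] [ 0.551  -0.0308  0.175 ] 0.06212209658023618 92.46594386172714
scene tab back/front [0.4685 0.2287 0.192 ] [0.4933 0.2177 0.192 ] 0.027106980941189487 -23.723714327499287
side tab back/front [0.4617 0.2325 0.192 ] [0.4872 0.222  0.192 ] 0.02756134299452618 -22.35434975201485
nut [ 0.5378 -0.2406  0.025 ]
wa [ 0.4081 -0.085   0.025 ]
wb [0.4051 0.0742 0.025 ]
```

```bash
cat >> h.py <<'E'
from scipy.spatial.transform import Rotation as Ro
def ori(phi):  # tool down, tool y = hanger y for hanger yaw phi
    y=np.array([-np.sin(phi),np.cos(phi),0]); z=np.array([0,0,-1.]); return Ro.from_matrix(np.c_[np.cross(y,z),y,z]).as_rotvec()
E
python3 - <<'E'
from h import *
np.set_printoptions(precision=3,suppress=True)
phi=-.41
for a in (phi,phi+np.pi): print(a,arm.ik([.4775,.224,.31],ori(a)),arm.ik([.4775,.224,.23],ori(a)),arm.ik([.52,-.06,.3],ori(a+.46)))
q=[(arm.ik([.4775,.224,.23],ori(a)),a) for a in (phi,phi+np.pi)]
q=min([x for x in q if x[0] is not None],key=lambda x:abs(x[0][6]))
print("use",q[1]); arm.move_ptp([.4775,.224,.31],ori(q[1]))
for n in ("wrist","scene","side"): cv2.imwrite(f"pics/{n}1.png",cams.capture(n))
w=par("wrist"); np.save("w1.npy",np.array(w,dtype=object),allow_pickle=True); print(arm.get_state()["time"],w,proj(w,np.array([.4775,.224,.192])))
a=cv2.imread("pics/scene1.png"); b=cv2.imread("pics/side1.png")
t=[cv2.resize(a[190:290,225:315],(540,600),interpolation=3),cv2.resize(b[170:230,285:345],(240,240),interpolation=3)]
t[1]=cv2.copyMakeBorder(t[1],0,360,0,0,0)
cv2.imwrite("pics/crop3.png",np.hstack(t))
E
```

```text
-0.41 [-0.333  0.193 -0.259  1.914  0.057  1.041  0.545] [-0.339  0.284 -0.26   1.995  0.094  0.874  0.512] [ 0.179  0.194 -0.212  1.936  0.048  1.017  1.567]
2.731592653589793 [-0.819  0.179  0.294  1.942 -0.06   1.029 -2.479] [-0.84   0.279  0.33   2.024 -0.118  0.857 -2.425] [-0.338  0.185  0.377  1.965 -0.08   1.005 -1.445]
use -0.41
1.3917 (array([[394.016,   0.   , 315.422],
       [  0.   , 394.016, 239.779],
       [  0.   ,   0.   ,   1.   ]]), array([-0.053,  0.   ,  0.   ,  0.   ,  0.   ]), array([[ 0.4  ,  0.916,  0.   , -0.396],
       [-0.876,  0.382, -0.295,  0.375],
       [-0.271,  0.118,  0.955, -0.283],
       [ 0.   ,  0.   ,  0.   ,  1.   ]])) [316.381 267.887]
```

View pics/crop3.png

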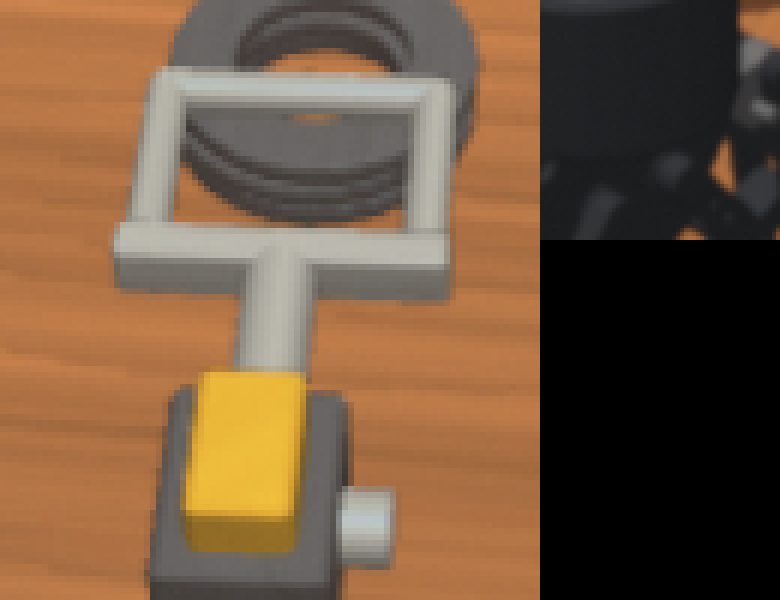

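View pics/wrist1.png

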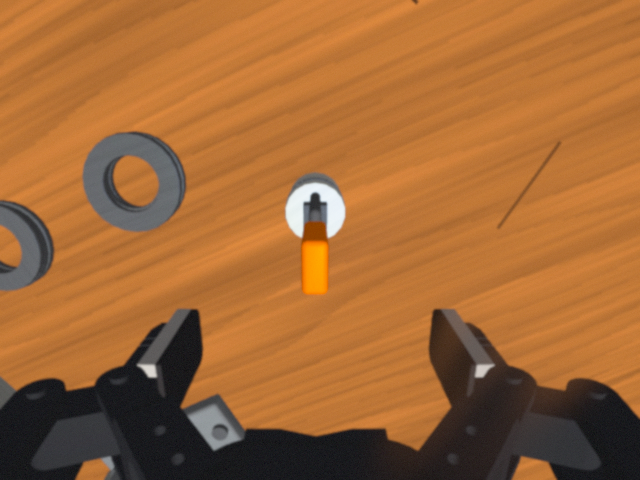

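The wrist picture shows the tab top centred at (314.5,267), aligned with the tool, within 1 mm of the prediction. Crop 3 shows the front bar's corners at scene px (253,204.2) and (297.8,205.8). Now grasp and lift.

```bash
python3 - <<'E'
from h import *
np.set_printoptions(precision=4,suppress=True)
S=par("scene")
L,R=onz(S,(253,204.2),.175),onz(S,(297.8,205.8),.175)
print("bar",L,R,(L+R)/2,np.linalg.norm(R-L),np.degrees(np.arctan2(*(R-L)[[1,0]])))
print("yel",onz(S,(225+246/6,190+445/6),.205), "rear bar",onz(S,(225+120/6,190+240/6),.18),onz(S,(225+448/6,190+248/6),.18))
o=ori(-.41)
arm.servo_line([.4771,.2231,.228],o,rate=.1)
print(arm.get_state()["force"])
arm.command_gripper(0.0,strength=70)
s=arm.get_state(); print(s["gripper_width"],s["finger_force"],s["eef_pos"],s["force"])
arm.servo_line([.4771,.2231,.333],o,rate=.12); arm.sleep(.3)
s=arm.get_state(); print(s["time"],s["gripper_width"],s["finger_force"],s["eef_pos"],s["force"],s["torque"])
E
```

```text
bar [ 0.554  -0.0911  0.175 ] [ 0.5505 -0.0305  0.175 ] [ 0.5522 -0.0608  0.175 ] 0.06067833928320839 93.29306725038299
yel [ 0.6761 -0.0526  0.205 ] rear bar [ 0.6054 -0.0922  0.18  ] [ 0.6001 -0.0223  0.18  ]
[-0.0948 -0.5166  0.4568]
0.15463191118459974 69.65355634689331 [0.4772 0.2232 0.2282] [-0.7107  0.3346  4.1627]
4.3417 0.15509402443830556 68.211829662323 [0.477  0.2231 0.3326] [ 0.1918  0.0333 -6.1865] [ 0.0391 -0.0168  0.034 ]
```

```bash
python3 - <<'E'
from h import *
np.set_printoptions(precision=4,suppress=True)
th=.06; u=np.array([np.cos(th),np.sin(th),0]); bar=np.array([.5525,-.061,0])
p=bar-.062*u; p[2]=.333
arm.move_ptp(p,ori(th))
p=bar-.035*u; p[2]=.291
arm.servo_line(p,ori(th),rate=.12); arm.sleep(.3)
s=arm.get_state(); print(s["time"],s["eef_pos"],s["force"],s["finger_force"],s["joint_positions"])
c=[]
for n in ("scene","side","wrist"):
    im=cams.capture(n); cv2.imwrite(f"pics/{n}2.png",im); c.append(im)
a,b,w=c
x=proj(par("side"),np.array([.53,-.06,.17])).astype(int); y=proj(par("scene"),np.array([.53,-.06,.17])).astype(int); print(x,y)
f=lambda im,q:cv2.resize(im[max(q[1]-45,0):max(q[1]-45,0)+100,q[0]-33:q[0]+33],(396,600),interpolation=3)
cv2.imwrite("pics/crop4.png",np.hstack([f(a,y),f(b,x)]))
E
```

```text
6.3167 [ 0.5175 -0.0632  0.2916] [-1.1615 -0.0519 -6.7381] 68.20966958999634 [ 0.0651  0.1915 -0.0762  1.9571  0.0174  0.9927  1.6115]
[342 206] [278 196]
```

View pics/crop4.png

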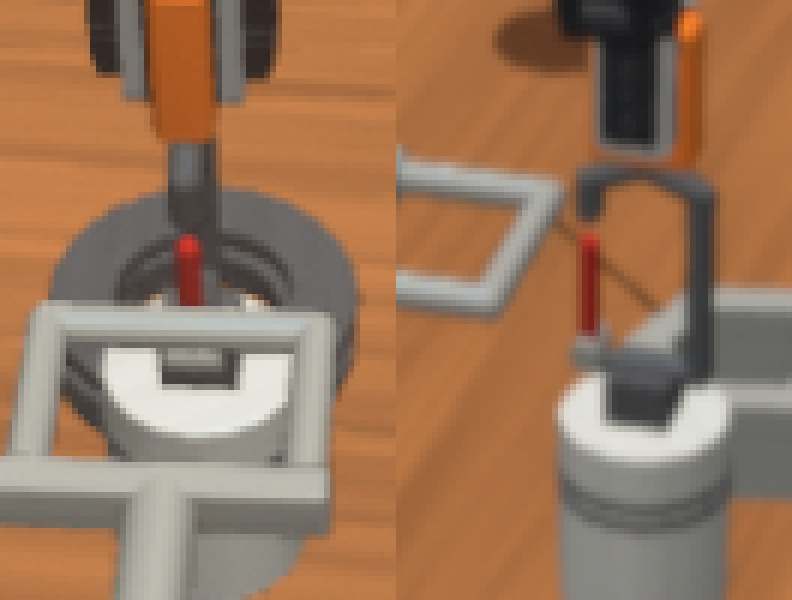

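Crop 4 shows the gate top at scene (276.2,191.3)/side (341.2,201) and the bar middle at scene (275.8,205.2)/side (331.3,201.4): laterally aligned. Check relative height, then creep in under force watch.

```bash
python3 - <<'E'
from h import *
np.set_printoptions(precision=4,suppress=True)
S,D=par("scene"),par("side")
print("gate",tri((S,(276.2,191.3)),(D,(341.2,201.)))); print("bar",tri((S,(275.8,205.2)),(D,(331.3,201.4))))
th=.06; u=np.array([np.cos(th),np.sin(th),0]); n=np.array([-u[1],u[0],0]); bar=np.array([.5525,-.061,0])
s0=np.mean([arm.get_state()["force"] for _ in range(5)],0)
print("f0",s0)
for d in (-.031,-.028,-.026,-.024,-.022,-.020,-.018,-.016,-.014):
    p=bar+d*u; p[2]=.291
    arm.servo_line(p,ori(th),rate=.02); arm.sleep(.15)
    s=arm.get_state(); f=s["force"]-s0; print(d,np.dot(s["eef_pos"]-bar,u).round(4),"Fx",(f@u).round(2),"Fy",(f@n).round(2),"Fz",f[2].round(2))
    if f@u<-1.8 or abs(f[2])>4: break
print(s["time"],s["torque"])
E
```

```text
gate (array([ 0.5322, -0.062 ,  0.1806]), [np.float64(0.0005133027945260056), np.float64(0.0005133027945258735)])
bar (array([ 0.5511, -0.0611,  0.1751]), [np.float64(0.0014128455609170758), np.float64(0.0014128455609170173)])
f0 [-0.1109  0.2806 -6.2137]
-0.031 -0.0311 Fx 0.3 Fy -0.04 Fz -0.2
-0.028 -0.028 Fx 0.38 Fy -0.37 Fz -0.05
-0.026 -0.026 Fx 0.19 Fy -0.05 Fz -0.64
-0.024 -0.024 Fx 0.48 Fy -1.01 Fz 0.23
-0.022 -0.0221 Fx -0.8 Fy -0.26 Fz -0.64
-0.02 -0.0201 Fx -2.67 Fy -0.19 Fz -0.72
9.0167 [-0.1093  0.5091  0.0146]
```

```bash
python3 - <<'E'
from h import *
np.set_printoptions(precision=4,suppress=True)
th=.06; u=np.array([np.cos(th),np.sin(th),0]); n=np.array([-u[1],u[0],0]); bar=np.array([.5525,-.061,0])
s0=np.array([0.05,0,-6.3])
d=-.020
while d<.004:
    d+=.0015 if d<-.006 else .001
    p=bar+d*u; p[2]=.291
    arm.servo_line(p,ori(th),rate=.02)
    F=[]
    for _ in range(4): arm.sleep(.03); F.append(arm.get_state()["force"])
    s=arm.get_state(); f=np.mean(F,0)-s0; print(round(d,4),np.dot(s["eef_pos"]-bar,u).round(4),"Fx",(f@u).round(2),"Fy",(f@n).round(2),"Fz",f[2].round(2))
    if f@u<-6.2 or abs(f[2])>5: break
print(s["time"],s["torque"])
im=cams.capture("side"); cv2.imwrite("pics/crop5.png",cv2.resize(im[155:255,300:380],(480,600),interpolation=3))
E
```

```text
-0.0185 -0.0185 Fx -1.61 Fy -0.38 Fz -0.53
-0.017 -0.017 Fx -2.03 Fy -0.34 Fz -0.24
-0.0155 -0.0155 Fx -2.12 Fy -0.22 Fz -0.26
-0.014 -0.014 Fx -2.74 Fy -0.08 Fz 0.09
-0.0125 -0.0125 Fx -2.79 Fy 0.19 Fz -0.43
-0.011 -0.011 Fx -2.73 Fy -0.31 Fz -0.16
-0.0095 -0.0095 Fx -3.04 Fy -0.01 Fz -0.91
-0.008 -0.008 Fx -2.61 Fy -0.02 Fz -0.92
-0.0065 -0.0065 Fx -3.02 Fy 0.04 Fz -1.54
-0.005 -0.005 Fx -2.6 Fy -0.65 Fz -2.48
-0.004 -0.004 Fx -2.42 Fy -0.12 Fz -2.03
-0.003 -0.003 Fx -2.87 Fy 0.11 Fz -1.59
-0.002 -0.002 Fx -3.07 Fy -0.08 Fz -2.03
-0.001 -0.001 Fx -2.8 Fy 0.15 Fz -1.88
-0.0 0.0 Fx -2.59 Fy -0.43 Fz -2.27
0.001 0.001 Fx -2.5 Fy -0.23 Fz -2.42
0.002 0.002 Fx -2.27 Fy -0.04 Fz -2.15
0.003 0.0031 Fx -1.93 Fy 0.18 Fz -3.1
0.004 0.0041 Fx -1.94 Fy -0.23 Fz -3.01
0.005 0.005 Fx -2.51 Fy -0.74 Fz -2.72
16.6833 [-0.0727  0.606   0.025 ]
```

View pics/crop5.png

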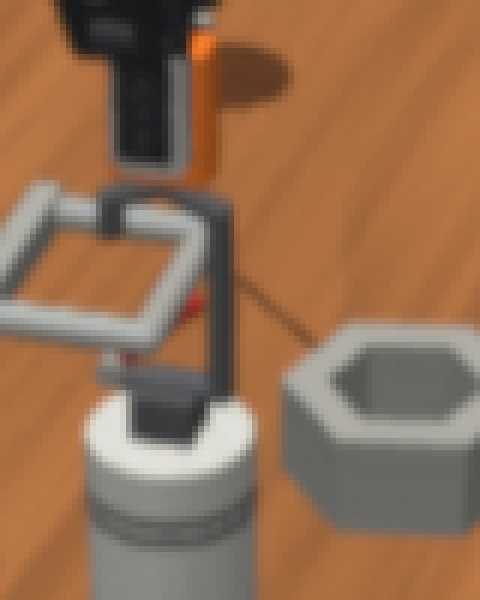

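The side crop shows the bar inside the hook beside the spine at about (190,250) in the crop, with the red gate folded inward below it. Now lower the hook.

```bash
python3 - <<'E'
from h import *
np.set_printoptions(precision=4,suppress=True)
th=.06; u=np.array([np.cos(th),np.sin(th),0]); n=np.array([-u[1],u[0],0]); bar=np.array([.5525,-.061,0])
s0=np.array([0.05,0,-6.3])
z=.291;d=.005
while z>.262:
    z-=.002 if z>.273 else .001
    if z<.281: d=max(.0015,d-.001)
    p=bar+d*u; p[2]=z
    arm.servo_line(p,ori(th),rate=.025)
    F=[]
    for _ in range(4): arm.sleep(.02); F.append(arm.get_state()["force"])
    f=np.mean(F,0)-s0; print(round(z,4),round(d,4),"Fx",(f@u).round(2),"Fy",(f@n).round(2),"Fz",f[2].round(2))
    if f[2]>3 or np.hypot(f[0],f[1])>6: break
s=arm.get_state();print(s["time"],s["torque"],s["eef_pos"])
im=cams.capture("side"); cv2.imwrite("pics/crop6.png",cv2.resize(im[155:255,300:380],(480,600),interpolation=3))
E
```

```text
0.289 0.005 Fx 1.17 Fy -0.2 Fz -7.58
0.287 0.005 Fx 3.81 Fy 0.21 Fz -10.28
0.285 0.005 Fx 0.88 Fy -0.31 Fz -7.65
0.283 0.005 Fx -0.26 Fy 0.15 Fz -0.23
0.281 0.004 Fx 0.19 Fy 0.23 Fz 0.02
0.279 0.003 Fx -0.26 Fy -0.01 Fz 0.12
0.277 0.002 Fx 0.22 Fy -0.07 Fz 0.19
0.275 0.0015 Fx -0.29 Fy 0.51 Fz -0.01
0.273 0.0015 Fx -0.13 Fy -0.26 Fz 0.23
0.272 0.0015 Fx -0.45 Fy 0.24 Fz 0.39
0.271 0.0015 Fx -0.7 Fy 0.24 Fz 0.58
0.27 0.0015 Fx -0.33 Fy 0.24 Fz -0.15
0.269 0.0015 Fx -0.1 Fy -0.22 Fz 0.31
0.268 0.0015 Fx -0.17 Fy -0.21 Fz 2.75
0.267 0.0015 Fx -1.5 Fy -0.04 Fz 9.22
21.4833 [-0.0097  0.3208 -0.0138] [ 0.5542 -0.0609  0.2674]
```

View pics/crop6.png

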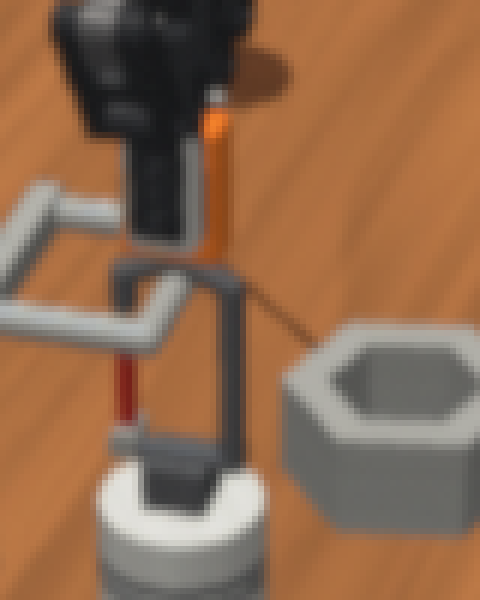

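The side crop shows the red gate upright and shut, with the bar under the roof's crown at about (180,285). Contact is 9 N. Now tug.

```bash
python3 - <<'E'
from h import *
np.set_printoptions(precision=4,suppress=True)
th=.06; u=np.array([np.cos(th),np.sin(th),0]); bar=np.array([.5525,-.061,0]); s0=np.array([0.05,0,-6.3])
def go(z):
    p=bar+.0015*u; p[2]=z; arm.servo_line(p,ori(th),rate=.01)
    F=[]
    for _ in range(5): arm.sleep(.03); F.append(arm.get_state()["force"])
    f=np.mean(F,0)-s0; print(round(z,5),f); return f
z=.267
while z>.264:
    z-=.0003
    if go(z)[2]>17.8: break
for _ in range(6): arm.sleep(.1); print((arm.get_state()["force"]-s0)[2].round(1),end=" ")
print()
while z<.27:
    z+=.0004
    if go(z)[2]<7: break
arm.sleep(.2)
print(arm.get_state()["time"],arm.get_state()["finger_force"])
E
```

```text
0.2667 [-1.8973  0.1278 13.2287]
0.2664 [-2.9099 -0.0146 14.5256]
0.2661 [-3.6042  0.1134 16.2742]
0.2658 [-3.4177 -0.6123 18.337 ]
18.2 18.5 17.9 19.5 19.1 18.7 
0.2662 [-2.995  -0.0593 16.0052]
0.2666 [-2.2664  0.412  13.4108]
0.267 [-0.3892  0.1088 12.1575]
0.2674 [1.1832 0.1515 8.7623]
0.2678 [2.4513 0.1547 6.1481]
26.0833 70.63814163208008
```

```bash
python3 - <<'E'
from h import *
p=arm.get_state()["eef_pos"].copy(); th=.06
arm.command_gripper(0.5); arm.sleep(.3)
print(arm.get_state()["force"],arm.get_state()["gripper_width"])
arm.servo_line([p[0],p[1],.36],ori(th),rate=.08); arm.sleep(2.0)
a=[cams.capture("side") for _ in range(1)][0]; arm.sleep(1.0); b=cams.capture("side"); c=cams.capture("scene")
print("motion px",cv2.absdiff(a,b)[150:300,290:390].max(),arm.get_state()["time"])
cv2.imwrite("pics/crop7.png",np.hstack([cv2.resize(c[140:240,235:315],(400,500),interpolation=3),cv2.resize(b[155:255,300:380],(400,500),interpolation=3)]))
E
```

```text
[ 0.73420848 -0.52069456 -0.0030426 ] 0.4986457751953905
motion px 3 31.225
```

View pics/crop7.png

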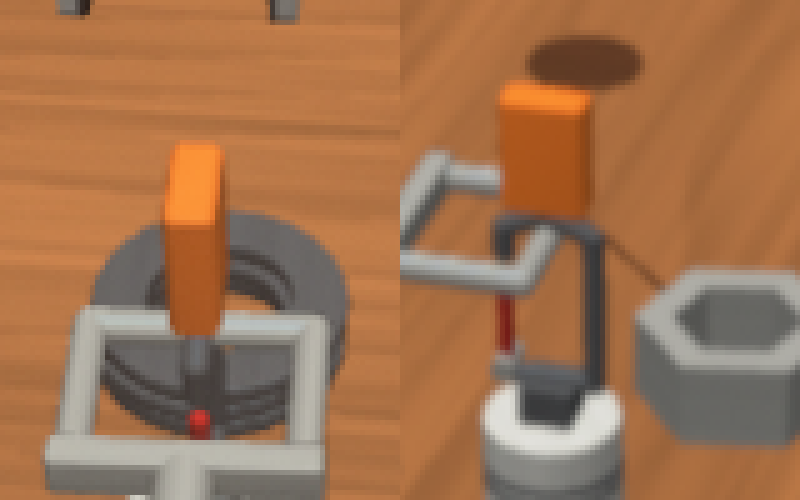

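The socket hangs upright and still from the bar: gate shut at about (505,320) in the crop, gripper clear. Handing in.

```bash
python3 -c "
from cell import arm
print(arm.close_job())"
```

```text
the job is handed in; nothing more can be done
None
```

The job is handed in: the socket was hooked onto the eye with the gate shut (about 10 N at most measured while the gate was open), tugged down at about 18–19 N, and released to hang still and upright; the verdict was not shown to me.

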